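Load the latched fittings chest

TASK

Put the loose brackets and levelling feet away: take the dowel from its cork rest, push it through the hole in the steel chest's front wall to release the spring latch of the shut lid, then swing the lid open until it meets its stop. Lay every bracket and foot from the table in the bay that already holds one of its kind (leave the samples in their bays), leave the lid open and lay the dowel back on its rest, its middle well within the pad; leave the other things where they are.

Things in the scene. Friction and masses are not known exactly. Their poses are not given: they have to be found in the camera images.
- chest: low stainless-steel chest, fixed, 220 x 280 x 75 mm without its lid; origin under its middle on the table. FRONT = its own -x face, with the release hole; lid hinged along the opposite side. Walls 4 mm. Behind the front wall lies the covered latch chamber (x -106 to -82 mm), then two open-topped bays, one holding a sample bracket, the other a sample foot, near the hinge side (x about 78 mm); which is which changes
- bay_plus (a point): middle of the inner floor of the bay at the chest's +y, 20 mm above the table; axes as the chest's. The bay is 183 mm (x) by 134 mm (y), 55 mm deep to the rim, 50 mm to the dividing wall along the chest's y = 0
- bay_minus (a point): the same for the equal bay at the chest's -y
- chest_hole (a point): centre, on the outer face, of the square 22 mm release hole with a black bezel in the chest's front wall, 45 mm above the table and 65 mm to the chest's +y from the middle; axes as the chest's, so the way into the hole is +x. The brass latch plate is 6 mm inside
- latch (a joint): spring latch behind the hole, m: 0 at rest (lid caught), grows as it is pushed inwards (along the chest's +x), 0.013 at its end. It lets go of the lid at about 0.007; takes 2.5 N at rest, 6 N at the end. Springs back when let go
- lid (a joint): angle of the lid, rad: 0 shut and caught, 1.8 open against its stop (leaning back past upright, stays there). When the latch is pushed in, a spring plunger pops the lid up to about 0.15. Between there and upright it falls back if let go
- lid_hinge (a point): on the lid's hinge line, in its middle, 76 mm above the table and 105 mm to the chest's +x from its middle; the hinge line runs along the chest's y; axes turn with the lid, -x to the handle
- lid_handle (a point): middle of the black round bar handle, 14 mm thick, 80 mm long, parallel to the hinge line, 256 mm from it and 2 mm above it when shut, 45 mm to the chest's -y from the middle, 33 mm clear of the lid and the front wall. Can be pinched from above; it turns between the fingers as the lid is swung up. Axes turn with the lid
- dowel_mid (a point): release dowel: wooden rod 12 mm thick, 170 mm long, same at both ends, with a square rubber grip 20 x 20 x 50 mm in its middle; point at its very middle (10 mm above its underside); x along the rod. Lies level on its rest at the start
- rest: thin cork rest pad for the dowel, fixed, 100 x 200 x 4 mm, origin under its middle; long side along its y
- bracket1_mid (a point): small aluminium L-shaped bracket, base 36 x 20 x 12 mm (x, y, z), with an upright at its -x end (14 mm thick, 20 mm wide), 30 mm tall in all; starts standing on its base on the table, any yaw; may be absent. Point above the middle of the base, 15 mm above the underside; the upright spans x -18 to -4 mm from here
- bracket2_mid (a point): small aluminium L-shaped bracket, base 36 x 20 x 12 mm (x, y, z), with an upright at its -x end (14 mm thick, 20 mm wide), 30 mm tall in all; starts standing on its base on the table, any yaw; may be absent. Point above the middle of the base, 15 mm above the underside; the upright spans x -18 to -4 mm from here
- bracket3_mid (a point): small aluminium L-shaped bracket, base 36 x 20 x 12 mm (x, y, z), with an upright at its -x end (14 mm thick, 20 mm wide), 30 mm tall in all; starts standing on its base on the table, any yaw; may be absent. Point above the middle of the base, 15 mm above the underside; the upright spans x -18 to -4 mm from here
- bracket_sample_mid (a point): sample bracket, like bracket1 to 3 but always there and already in its bay; point half-way up
- foot1_mid (a point): small levelling foot: black disc 34 mm across and 10 mm thick, with a steel stem 16 mm across on top, 36 mm tall in all, starts upright on the table; may be absent; point on its axis half-way up (18 mm above the underside), z along the stem away from the disc
- foot2_mid (a point): small levelling foot: black disc 34 mm across and 10 mm thick, with a steel stem 16 mm across on top, 36 mm tall in all, starts upright on the table; may be absent; point on its axis half-way up (18 mm above the underside), z along the stem away from the disc
- foot3_mid (a point): small levelling foot: black disc 34 mm across and 10 mm thick, with a steel stem 16 mm across on top, 36 mm tall in all, starts upright on the table; may be absent; point on its axis half-way up (18 mm above the underside), z along the stem away from the disc
- foot_sample_mid (a point): sample foot, like foot1 to 3 but always there and already in its bay; point half-way up
- tape: cardboard tape core lying among the fittings, ring 56 mm across, 22 mm tall; origin under its middle; not to be moved away
- capnut: white plastic cap among the fittings, 30 mm across, 22 mm tall, no stem; origin under its middle; leave it
- bottle: clear water bottle, 64 mm across, 200 mm tall, blue cap; origin under its middle; leave it
- carton: closed cardboard carton 100 x 140 x 110 mm; origin under its middle; leave it
- rail: steel drawer rail 30 x 300 x 15 mm lying beyond the work; origin under its middle; leave it
Mind the look-alikes: they are no part of the job. Several things have the shape of the rest; the one meant has the colours described above.

How it is judged:
By the outcome, as a careful person would: the job done as asked, in the order asked, and still so for the second after the job is handed in, with the robot touching nothing.
Of bracket1, bracket2, bracket3, foot1, foot2, foot3 only 3 to 5 are there at a start; the rules pass over those that are not, and their reading is None.
At some moment in a run one of bracket1, bracket2, bracket3, foot1, foot2, foot3, dowel may be knocked a few centimetres aside while the robot is not near it.
Once in a run the grip may slacken for a moment while it holds something.
It also fails if it takes over 210 s, if anything falls off the work surface, if the arm or the gripper's body presses on something with over 40 N, if the wrist force passes 120 N, or if a joint passes its speed limit or range.

ROBOT

A 6-joint arm with a two-finger parallel gripper is mounted at the origin on the work surface. World frame = base frame: x ahead of the robot, y to its left, z up, the work surface at z = 0. Lengths are in m, angles in rad, forces in N, time in s.
With the tool pointing down it reaches from about 0.35 to 0.775 m from the base axis. Payload 7.3 kg.
Tool frame: the origin (TCP) lies at the very end of the fingers, on their centre line; the grasp point (between the pads) lies grip_point_offset behind it (grip_point_offset is the distance from the TCP to the grasp point, in m); z points along the fingers, y is the direction in which the jaws open and shut (so a half turn about z gives the same grasp; the last joint's range is limited). The gripper opens to 92 mm and grips with 3 to 60 N. Pads are 19 mm wide; open, the fingers measure 130 mm over their backs; the gripper's body (75 mm by 190 mm) begins 47 mm behind the grasp point.
Start: joints at [-1.426, 0.342, 1.524, -0, 1.275, -0.146], TCP at [0.151, -0.503, 0.227] pointing down, gripper open.
Joint ranges: [-2.53, 2.53], [-0.77, 2.02], [0.04, 2.7], [-1, 4.14], [0.28, 2.66], [-3.11, 3.11]. Speed limits (rad/s): [2.57, 2.57, 3.14, 3.14, 3.14, 3.14].

INTERFACE

Orientations are given as [roll, pitch, yaw] about the fixed x, y, z axes, in that order (R = Rz(yaw) Ry(pitch) Rx(roll)).
In Python, from cell import * gives the robot as it stands.
- The arm moves only by the shell command python3 -m inch 'ROWS' [OPENING] [FORCE]. ROWS is JSON, a list that holds one entry, the list of rows, each a list of 4 numbers: the shift along the tool's x, y, z in mm, then the turn about the tool's z in rad. In form: [[[x, y, z, roll], ...]]. A call has 1 to 10 rows; each row shifts and turns the commanded pose from where the row before left it, along the tool's axes as they then stand; what a row does not reach is not made up. A row lasts 1/8 s, in which the tool goes at most 62.5 mm and 10.7 degrees, less where a joint would pass 70% of its speed; a pose out of reach is approached as far as the arm can. A call with a gripper value outside its range is refused whole. OPENING is the closure, from -1 (fully open) to 1 (shut), set as the call begins (- or left out, the last holds). The fingers move at their own pace and stop on an object; FORCE is the grip in N (left out, the last holds). Time passes only in rows, so rows that do not move let the fingers close. It gives the time, the measured TCP pose, the force and the opening at its end, in the units of the state.
- observe(): the state, without advancing time (a new reading comes with each control period).
- read_camera(name): name is "scene" or "top"; returns a dict with "img" (400x640x3 uint8, blue, green, red), "fx", "fy", "cx", "cy" (pixels), "k1" (the pictures are not rectified: a ray, as slopes to the right and down, at radius r is drawn at 1 + k1 r^2 times it, then the intrinsics apply), "eye" and "rotation" of the camera in the world. Camera axes: x right, y down, z forward; pixel columns grow to the right and rows downward; lengths in m; the calibration is good to about 2 mm. A picture is of the moment at which its call begins. There is no depth.
- hand_in(): hands the job in, once; it reports no verdict.
Trained networks look in the newest picture that a camera, given by its name, has taken for a name from the list of things; names that differ only in an ending like _2 or _b are one class to them, and where a whole thing is asked for, a point or a joint stands for the part that bears it (a point fixed in the world has none). Each returns a list of dicts, best first, with "conf" (0 to 1); they miss things now and then, are a little off and sometimes report something else, mostly with a low value. They report only what shows in the picture. A call takes as long as a camera call. They do not tell look-alikes from the thing itself.
- boxes_of(camera, label): "at" ([row, column] in pixels, amid what is visible of it).
- place_of(camera, label): "at" ([row, column] in pixels: a listed point, or the origin of a listed thing).
The state is a dict: "time": time; "qpos": joint angles; "qvel": joint speeds; "joint_efforts": joint torques, N m; "tool_pos": TCP position; "tool_rot": TCP orientation; "contact_force": force on the tool from outside, world axes, zero at the start; "torque": the same for the moment, N m; "opening": finger opening in m.
Only numpy, scipy, OpenCV 4.12 (cv2) and the standard library are available. Lean on these libraries where they do the work, as an engineer would, in place of code of your own. Each camera call takes 0.05 s, during which the arm holds its last target. There are 200 camera calls.

## Working session

There is one attempt and no reset: what is moved stays moved. The work goes in short steps, Python scripts to look and compute and a shell command to move; the robot and the scene stay as the last step left them, time stands still between calls to the robot, and variables do not carry over. Pictures are saved under pics/ and viewed, about 12 in all and at most 16, crops included, and the job is handed in when it is done.

```bash
ls; mkdir -p pics
cat > h.py <<'E'
from cell import *
import numpy as np, cv2
from scipy.spatial.transform import Rotation as Rn
def save(cam,fn,crop=None,scale=1):
    c=read_camera(cam); im=c["img"]
    if crop: r0,r1,a,b=crop; im=im[r0:r1,a:b]
    im=cv2.resize(im,None,fx=scale,fy=scale,interpolation=cv2.INTER_CUBIC)
    cv2.imwrite("pics/"+fn,im); return c
def ray(c,at):
    K=np.array([[c["fx"],0,c["cx"]],[0,c["fy"],c["cy"]],[0,0,1.]])
    p=cv2.undistortPoints(np.array([[[at[1],at[0]]]],float),K,np.array([c["k1"],0,0,0.]))[0,0]
    d=np.array(c["rotation"]).reshape(3,3)@np.array([p[0],p[1],1.]); return np.array(c["eye"]),d/np.linalg.norm(d)
def onz(c,at,z):
    e,d=ray(c,at); return e+d*(z-e[2])/d[2]
def tri(c1,a1,c2,a2):
    e1,d1=ray(c1,a1);e2,d2=ray(c2,a2)
    t=np.linalg.lstsq(np.c_[d1,-d2],e2-e1,rcond=None)[0]
    p,q=e1+t[0]*d1,e2+t[1]*d2
    return (p+q)/2,np.linalg.norm(p-q)
def proj(c,X):
    p=np.array(c["rotation"]).reshape(3,3).T@(np.array(X)-np.array(c["eye"])); u,v=p[0]/p[2],p[1]/p[2]
    s=1+c["k1"]*(u*u+v*v); return np.array([c["fy"]*v*s+c["cy"],c["fx"]*u*s+c["cx"]])
E
python3 - <<'E'
from h import *
np.set_printoptions(precision=4,suppress=True)
C={k:save(k,k+"0.png") for k in("top","scene")}
for k,c in C.items(): print(k,c["eye"],np.array(c["rotation"]).tolist(),c["fx"],c["k1"])
s=observe(); print(s); print([g for g in dir() if 'grip' in g], globals().get('grip_point_offset'))
for n in["chest","chest_hole","lid_hinge","lid_handle","dowel_mid","rest","bracket1_mid","foot1_mid","tape","capnut","bottle","carton","rail"]:
  for k in C:
    print(n,k,[(np.round(d["at"],1).tolist(),round(d["conf"],2)) for d in place_of(k,n)])
E
```

```text
pics
top [0.4278 0.0408 1.1275] [-3.0549243999897184, 0.0015649437839897473, -1.569977874161829] 418.1644032059646 -0.07958155379102211
scene [ 0.9415 -0.7983  0.911 ] [-2.2909429682803815, -0.00913358252557983, 0.49242892444173236] 407.70612016242814 0.03057356302902633
{'time': 0.1, 'qpos': array([-1.426 ,  0.3426,  1.5249, -0.    ,  1.2754, -0.146 ]), 'qvel': array([ 0.0003, -0.0004, -0.0024, -0.0007, -0.0015, -0.0006]), 'joint_efforts': array([  0.004 , -43.2003, -24.4694,   0.072 ,   0.0526,  -0.    ]), 'tool_pos': array([ 0.1505, -0.5026,  0.2261]), 'tool_rot': array([-3.1403, -0.0002,  0.2908]), 'contact_force': array([ 0.5674,  0.5059, -0.0035]), 'torque': array([ 0.0327, -0.006 , -0.0102]), 'opening': 0.09159345395589402}
['grip_point_offset'] 0.0188
chest top [([208.3, 470.3], 0.33), ([111.1, 334.9], 0.2)]
chest scene [([193.9, 348.0], 0.81)]
chest_hole top [([220.2, 312.4], 0.63)]
chest_hole scene [([190.4, 315.3], 0.87), ([266.5, 284.9], 0.43)]
lid_hinge top [([180.8, 231.3], 0.78)]
lid_hinge scene [([159.8, 362.7], 0.8), ([205.3, 335.4], 0.74)]
lid_handle top [([177.7, 3
[... 178 characters left out ...]
 431.0], 0.97), ([153.8, 423.1], 0.79)]
rest scene [([292.2, 319.3], 0.7), ([238.9, 195.0], 0.63)]
bracket1_mid top [([204.5, 420.6], 0.63), ([208.7, 447.2], 0.22)]
bracket1_mid scene [([291.7, 319.5], 0.57), ([267.4, 285.0], 0.46)]
foot1_mid top [([230.1, 450.0], 0.58)]
foot1_mid scene [([275.0, 240.9], 0.66)]
tape top [([237.9, 386.0], 0.63)]
tape scene [([241.3, 271.9], 0.65), ([249.4, 390.8], 0.21)]
capnut top [([203.9, 471.2], 0.53)]
capnut scene []
bottle top [([294.8, 232.1], 0.68)]
bottle scene [([151.8, 299.1], 0.59)]
carton top [([273.4, 186.9], 0.88)]
carton scene [([139.4, 325.1], 0.91)]
rail top [([110.4, 334.7], 0.85)]
rail scene [([250.4, 393.9], 0.92), ([195.1, 313.4], 0.47)]
```

```bash
sed -i 's/np.array(c\["rotation"\]).reshape(3,3)/Rn.from_euler("xyz",c["rotation"]).as_matrix()/' h.py
python3 - <<'E'
import cv2
a=cv2.imread("pics/top0.png");b=cv2.imread("pics/scene0.png")
cv2.imwrite("pics/top0c.png",cv2.resize(a[90:340,150:550],None,fx=2,fy=2,interpolation=2))
cv2.imwrite("pics/scene0c.png",cv2.resize(b[90:350,150:490],None,fx=2.3,fy=2.3,interpolation=2))
E
```

```text
(no output)
```

View pics/top0c.png

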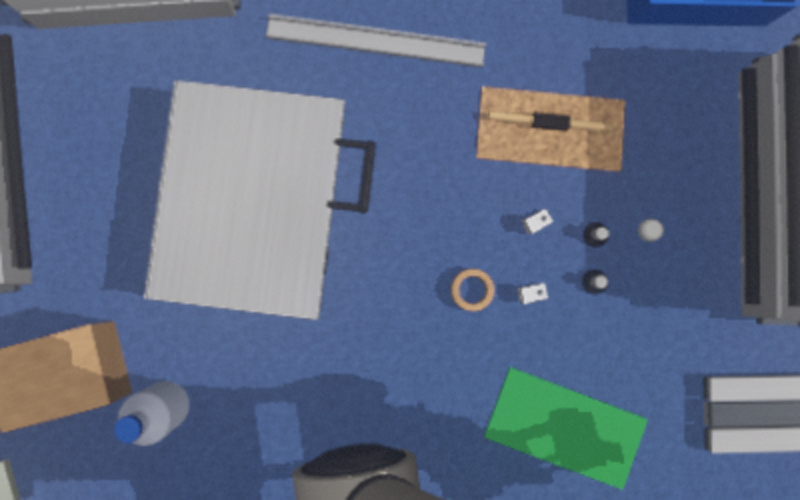

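View pics/scene0c.png

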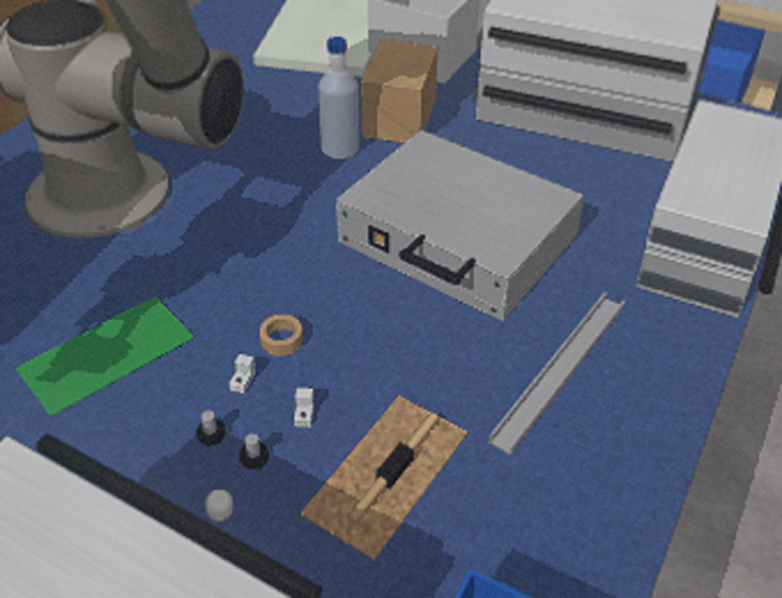

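The top view shows the lid shut with its handle at (178,335). The wooden dowel lies on the cork pad at (150,426). The brackets are at (200,419) and (236,417), and the feet at (207,449) and (231,448). The white cap at (205,475) has no stem, so it's a look-alike. The green pad at (302,431) isn't cork, so the rest is the cork pad at (154,425). I'll confirm that in a crop.

Run:
```python
from h import *
np.set_printoptions(precision=4,suppress=True)
a=cv2.imread("pics/top0.png");b=cv2.imread("pics/scene0.png")
A=cv2.resize(a[130:245,380:480],None,fx=5,fy=5,interpolation=2)[:,:]
B=cv2.resize(b[235:325,220:360],None,fx=5,fy=5,interpolation=2)
cv2.imwrite("pics/fitA.png",A)
c1,c2=read_camera("top"),read_camera("scene")
pts={"dowel":((150.5,426),(290.9,322.6)),"bA":((200.5,419),(267,282)),"bB":((236.5,417),(252,255.7)),"fA":((207,449),(283,260)),"fB":((231,448.5),(272,241)),
"hole":((220,312.4),(193.5,314.5)),"handle":((177.7,334.9),(202,340)),"handle2":((177.7,334.9),(209.3,337.5))}
for n,(p,q) in pts.items(): print(n,*tri(c1,p,c2,q),"z.01:",onz(c1,p,.015),onz(c2,q,.015))
# lid corners from top at z~.08
for n,p in{"c1":(130.5,237),"c2":(140,322),"c3":(249.5,309),"c4":(239,223)}.items(): print(n,onz(c1,p,.079))
# rest corners
for p in((134,391.5),(140,462.5),(175.5,461),(168.5,388.5)): print("rest",onz(c1,p,.004))
```

```text
dowel [ 0.6486 -0.2347  0.0186] 0.004887332529481864 z.01: [ 0.6472 -0.2368  0.015 ] [ 0.6495 -0.2311  0.015 ]
bA [ 0.5123 -0.2147  0.0134] 0.001872922639458562 z.01: [ 0.5114 -0.2149  0.015 ] [ 0.5139 -0.2153  0.015 ]
bB [ 0.4171 -0.2066  0.0152] 0.004176167264853697 z.01: [ 0.4153 -0.2079  0.015 ] [ 0.4188 -0.2055  0.015 ]
fA [ 0.4942 -0.2931  0.0222] 0.001723843615554745 z.01: [ 0.4939 -0.2958  0.015 ] [ 0.4913 -0.2886  0.015 ]
fB [ 0.4303 -0.2894  0.0254] 0.0015071520619994315 z.01: [ 0.4297 -0.293   0.015 ] [ 0.425  -0.2831  0.015 ]
hole [0.4586 0.0697 0.0434] 0.0003872443140907855 z.01: [0.4592 0.0704 0.015 ] [0.443  0.0982 0.015 ]
handle [0.5677 0.0158 0.0964] 0.013172012456434377 z.01: [0.5725 0.0104 0.015 ] [0.5363 0.1014 0.015 ]
handle2 [0.5672 0.0128 0.0693] 0.0038895630349924273 z.01: [0.5725 0.0104 0.015 ] [0.5447 0.0664 0.015 ]
c1 [0.6863 0.263  0.079 ]
c2 [0.6611 0.0448 0.079 ]
c3 [0.3839 0.0769 0.079 ]
c4 [0.4093 0.2929 0.079 ]
rest [ 0.695  -0.1454  0.004 ]
rest [ 0.6794 -0.3421  0.004 ]
rest [ 0.5807 -0.3346  0.004 ]
rest [ 0.5993 -0.1357  0.004 ]
```

View pics/fitA.png

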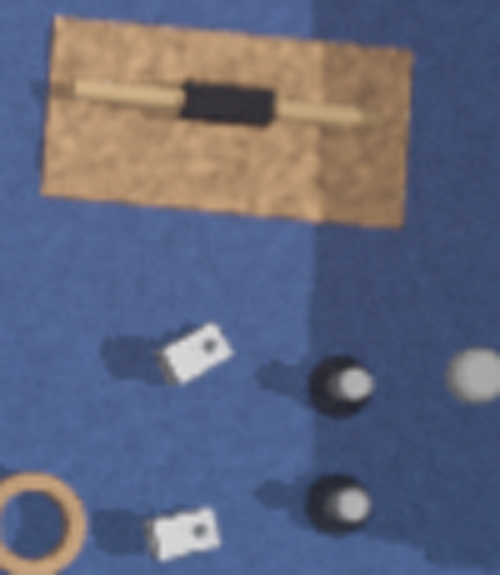

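The crop confirms it. The dowel with the black grip lies on the cork pad, both brackets have uprights, both feet have stems on black discs, and the white cap has no stem. Next I turn the tool so its x lies along the dowel.

```bash
cat >> h.py <<'E'
def go(x,y,z,yaw):
    "what remains from the measured pose: shift in tool axes (mm) AFTER turning, and the turn"
    s=observe(); p=s["tool_pos"]; w=s["tool_rot"][2]
    R=Rn.from_euler("xyz",[np.pi,0,yaw]).as_matrix()
    print("shift mm",np.round(R.T@(np.array([x,y,z])-p)*1e3,1),"turn",round((w-yaw+np.pi)%(2*np.pi)-np.pi,3),"op",round(s["opening"],4),"f",np.round(s["contact_force"],1),"t",s["time"])
E
python3 -m inch '[[[0,0,0,-0.17],[0,0,0,-0.17],[0,0,0,-0.17],[0,0,0,-0.17],[0,0,0,-0.17],[0,0,0,-0.17],[0,0,0,-0.167],[0,0,0,0]]]'
python3 -c "
from h import *
go(.6456,-.250,.1,1.478)"
```

```text
time: 2.5
tool_pos: [0.1506, -0.503, 0.2267]
tool_rot: [3.142, 0.0, 1.476]
contact_force: [0.7, -0.2, 0.7]
opening: 0.092
shift mm [297.7 469.5 126.7] turn -0.002 op 0.092 f [ 0.7 -0.2  0.7] t 2.5
```

```bash
python3 -m inch '[[[29,47,0,0],[29,47,0,0],[30,47,0,0],[30,47,0,0],[30,47,0,0],[30,47,0,0],[30,47,0,0],[30,47,0,0],[30,47,0,0],[30,47,0,0]]]'
python3 -c "
from h import *
go(.6456,-.250,.1,1.478)
c1=save('top','t1.png');c2=save('scene','s1.png')
for l in ['dowel_mid','rest']:
  for k in('top','scene'):print(l,k,place_of(k,l),[d['at'] for d in boxes_of(k,l)])
"
```

```text
time: 3.75
tool_pos: [0.6477, -0.2489, 0.2267]
tool_rot: [3.141, 0.0, 1.474]
contact_force: [-0.0, -0.8, -0.3]
opening: 0.0919
shift mm [ -1.3  -2.  126.7] turn -0.004 op 0.0919 f [-0.  -0.8 -0.3] t 3.75
dowel_mid top [{'at': [149.5, 427.1], 'conf': 0.55}] [[147.7, 421.5], [184.7, 272.8]]
dowel_mid scene [{'at': [288.1, 319.7], 'conf': 0.77}] [[294.5, 321.8]]
rest top [{'at': [153.0, 424.2], 'conf': 0.61}] [[153.0, 409.8]]
rest scene [{'at': [294.0, 321.8], 'conf': 0.74}, {'at': [239.5, 195.7], 'conf': 0.66}] [[298.5, 311.9]]
```

```bash
python3 -m inch '[[[-1,-1,40,0],[0,0,50,0],[0,0,50,0],[0,0,40,0],[0,0,20,0],[0,0,10,0],[0,0,0,0]]]'
python3 -c "
from h import *
go(.6466,-.250,.0075,1.478)"
```

```text
time: 5.12
tool_pos: [0.6455, -0.2512, 0.0175]
tool_rot: [3.141, 0.001, 1.477]
contact_force: [-0.3, 0.4, 0.1]
opening: 0.0918
shift mm [ 1.3  1.  10. ] turn -0.001 op 0.0918 f [-0.3  0.4  0.1] t 5.125
```

```bash
python3 -m inch '[[[0,0,5,0],[0,0,5,0],[0,0,0,0]]]' && python3 -m inch '[[[0,0,0,0],[0,0,0,0],[0,0,0,0],[0,0,0,0],[0,0,0,0],[0,0,0,0],[0,0,0,0],[0,0,0,0]]]' 1 50 && python3 -m inch '[[[0,0,-10,0],[0,0,-20,0],[0,0,-30,0],[0,0,-40,0],[0,0,-40,0],[0,0,0,0],[0,0,0,0]]]'
python3 -c "
from h import *
np.set_printoptions(precision=4,suppress=True)
print(observe()['tool_pos'])
c1=save('top','t2.png');c2=save('scene','s2.png')
p=observe()['tool_pos']
r,c=proj(c1,p).astype(int);r2,k2=proj(c2,p).astype(int);print(r,c,r2,k2)
A=cv2.resize(c1['img'][r-60:r+60,c-70:c+70],(700,600))[:300+300]
B=cv2.resize(c2['img'][r2-50:r2+50,k2-66:k2+66],(792,600))
cv2.imwrite('pics/d1.png',np.vstack([cv2.resize(A,(396,300)),cv2.resize(B,(396,300))]))
cv2.imwrite('pics/d1.png',B)
print([place_of(k,'dowel_mid') for k in('top','scene')])
"
```

```text
time: 5.5
tool_pos: [0.645, -0.2507, 0.0066]
tool_rot: [-3.141, -0.0, 1.478]
contact_force: [0.6, 0.4, -0.1]
opening: 0.0921
time: 6.5
tool_pos: [0.6451, -0.2508, 0.0067]
tool_rot: [3.142, 0.0, 1.478]
contact_force: [0.1, 0.2, -0.6]
opening: 0.0196
time: 7.38
tool_pos: [0.6448, -0.2507, 0.1471]
tool_rot: [3.142, 0.0, 1.478]
contact_force: [-0.0, 0.1, -1.6]
opening: 0.0195
[ 0.6448 -0.2507  0.1471]
141 444 263 317
[[{'at': [137.4, 439.8], 'conf': 0.48}], [{'at': [259.2, 321.0], 'conf': 0.66}, {'at': [252.0, 256.0], 'conf': 0.32}]]
```

View pics/d1.png

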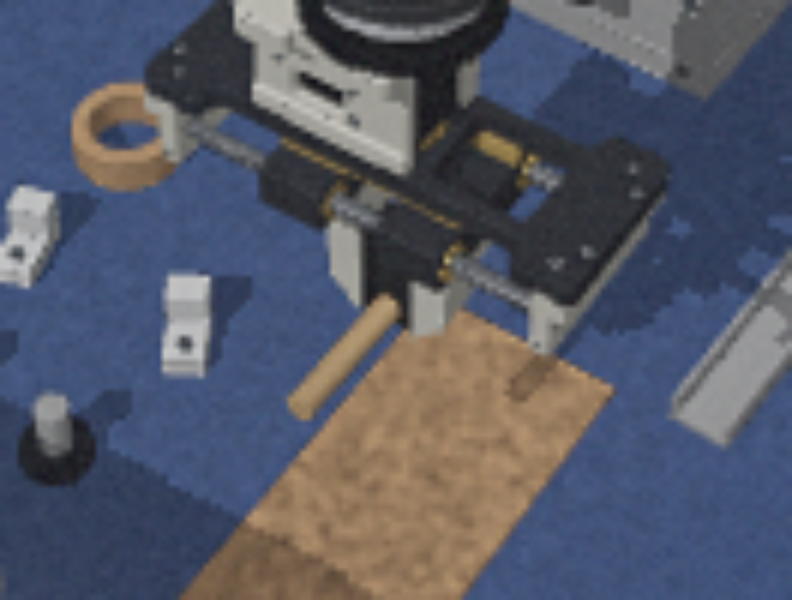

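Run:
```python
from h import *
np.set_printoptions(precision=4,suppress=True)
c=read_camera('top');c2=read_camera('scene')
for a in((281,301),): print("rear",onz(c2,a,.155))
u=np.array([.093,.9957,0]);m=np.array([.6451,-.2508,.155])+.015*u
for k in(c,c2): print(proj(k,m+.085*u),proj(k,m-.085*u))
im=c['img'];cv2.imwrite('pics/d2.png',cv2.resize(im[100:190,370:490],None,fx=5,fy=5,interpolation=2))
go(.4443,-.0557,.147,1.459)
```

```text
rear [ 0.6397 -0.3196  0.155 ]
[135.9806 404.4633] [142.9679 474.8755]
[235.2382 339.8059] [281.0991 300.3587]
shift mm [ 171.4 -220.9   -1.3] turn 0.019 op 0.0195 f [ 0.4 -0.  -1.5] t 7.675
```

View pics/d2.png

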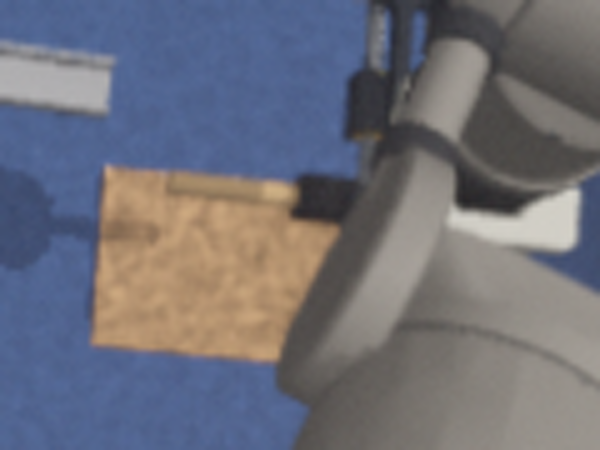

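The dowel's tip shows at (137,403). The model predicted (136,404), so the held dowel is where I assumed it. I'm moving to a point in front of the hole.

```bash
python3 -m inch '[[[28,-37,0,0.019],[29,-37,0,0],[29,-37,0,0],[29,-37,0,0],[29,-37,0,0],[28,-36,0,0],[0,0,50,0],[0,0,50,0],[0,0,0,0],[0,0,0,0]]]'
python3 -c "
from h import *
np.set_printoptions(precision=4,suppress=True)
go(.4443,-.0557,.0375,1.459)
print(observe()['tool_pos'])
c1=save('top','t3.png')
c2=save('scene','s3.png',(150,260,250,390),5)
for h in((.4584,.0685,.045),(.4443+.1*.1126,-.0557+.1*.9936,.055)):print(proj(c2,h),proj(c1,h))
"
```

```text
time: 8.93
tool_pos: [0.445, -0.0562, 0.0479]
tool_rot: [3.14, 0.0, 1.459]
contact_force: [0.6, 1.1, -0.9]
opening: 0.0194
shift mm [ 0.4 -0.8 10.4] turn -0.0 op 0.0194 f [ 0.6  1.1 -0.9] t 8.925
[ 0.445  -0.0562  0.0479]
[193.317  314.2039] [219.9942 312.8134]
[195.1674 309.6206] [221.0017 322.4071]
```

View pics/s3.png

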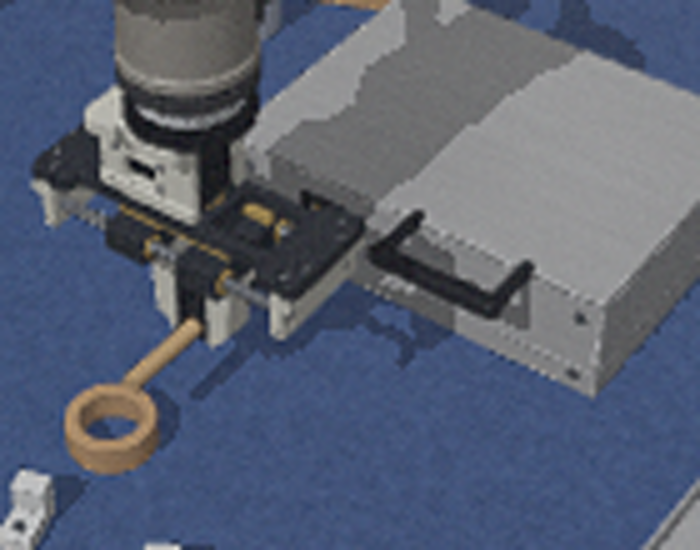

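```bash
python3 -m inch '[[[0,-1,10,0],[10,0,0,0],[10,0,0,0],[5,0,0,0],[0,0,0,0],[0,0,0,0]]]' - 60; python3 -m inch '[[[4,0,0,0],[3,0,0,0],[0,0,0,0]]]';  python3 -m inch '[[[3,0,0,0],[2,0,0,0],[0,0,0,0]]]'
python3 -c "
from h import *
go(.4443,-.0557,.0375,1.459)
print(place_of('scene','lid_handle'))
"
```

```text
time: 9.78
tool_pos: [0.446, -0.0309, 0.0367]
tool_rot: [3.141, 0.0, 1.459]
contact_force: [-0.1, -1.3, -0.1]
opening: 0.0191
time: 10.15
tool_pos: [0.4468, -0.0239, 0.0367]
tool_rot: [3.141, 0.0, 1.459]
contact_force: [0.0, -0.3, -0.8]
opening: 0.0193
time: 10.52
tool_pos: [0.4473, -0.0191, 0.0367]
tool_rot: [3.141, 0.0, 1.459]
contact_force: [-1.2, -5.2, -0.4]
opening: 0.0192
shift mm [-36.7   1.1  -0.8] turn 0.0 op 0.0192 f [-1.2 -5.2 -0.4] t 10.525
[{'at': [207.6, 337.7], 'conf': 0.65}, {'at': [194.3, 314.3], 'conf': 0.63}]
```

```bash
python3 -m inch '[[[2,0,0,0],[0,0,0,0],[0,0,0,0]]]';  python3 -m inch '[[[2,0,0,0],[0,0,0,0],[0,0,0,0]]]'
python3 -c "
from h import *
c2=save('scene','s4.png',(150,260,250,390),5)
print(place_of('scene','lid_handle'))
"
```

```text
time: 10.95
tool_pos: [0.4475, -0.0171, 0.0367]
tool_rot: [3.141, 0.0, 1.459]
contact_force: [0.1, -4.6, -0.3]
opening: 0.0195
time: 11.32
tool_pos: [0.4478, -0.015, 0.0367]
tool_rot: [3.141, 0.0, 1.459]
contact_force: [0.4, -3.8, -0.3]
opening: 0.0196
[{'at': [197.5, 337.8], 'conf': 0.72}, {'at': [191.8, 315.3], 'conf': 0.26}]
```

View pics/s4.png

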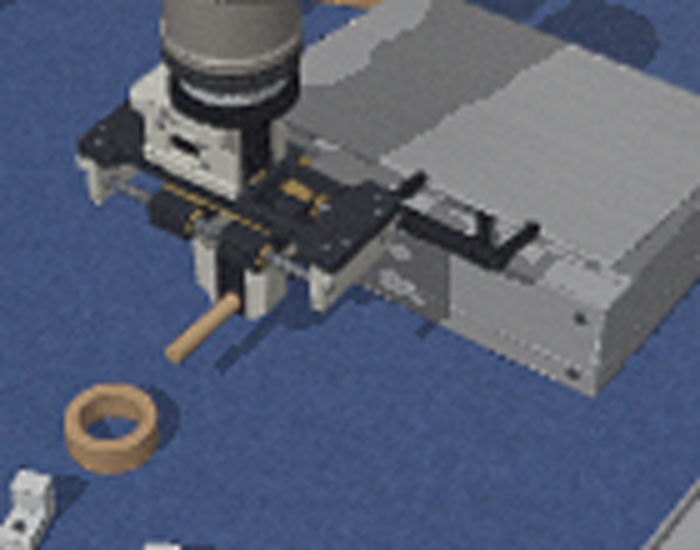

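The lid has popped: the handle rose from row 209 to 197 and a gap shows. I'm retracting and taking the dowel back to its rest.

```bash
python3 -m inch '[[[-10,0,0,0],[-20,0,0,0],[-30,0,0,0],[-40,0,0,0],[0,0,-50,0],[0,0,-60,0],[0,0,0,0]]]' - 50
python3 -c "
from h import *
go(.645,-.2507,.147,1.478)
print(place_of('scene','lid_handle'), place_of('scene','dowel_mid'))
"
```

```text
time: 12.3
tool_pos: [0.4388, -0.1154, 0.1506]
tool_rot: [3.133, 0.002, 1.458]
contact_force: [-0.1, -1.4, -1.0]
opening: 0.0194
shift mm [-115.6  217.9    3.6] turn -0.02 op 0.0194 f [-0.1 -1.4 -1. ] t 12.3
[{'at': [197.5, 337.8], 'conf': 0.72}, {'at': [191.8, 315.3], 'conf': 0.26}] [{'at': [201.3, 301.7], 'conf': 0.5}]
```

```bash
python3 -m inch '[[[-23,43,0,-0.02],[-23,44,0,0],[-23,44,0,0],[-23,44,0,0],[-23,43,0,0],[0,0,50,0],[0,0,50,0],[0,0,0,0]]]'
python3 -c "
from h import *
go(.645,-.2507,.0075,1.478)
c=save('scene','s5.png',(230,330,250,390),5);save('top','t5.png')
print(place_of('scene','lid_handle'),place_of('scene','dowel_mid'))
u=np.array([.093,.9957,0]);m=observe()['tool_pos']+.015*u+[0,0,.0073]
print(proj(c,m-.085*u))
"
```

```text
time: 13.4
tool_pos: [0.6383, -0.2475, 0.0395]
tool_rot: [-3.129, -0.006, 1.479]
contact_force: [-1.0, -0.0, -0.7]
opening: 0.0194
shift mm [-2.6  7.  32. ] turn 0.001 op 0.0194 f [-1.  -0.  -0.7] t 13.4
[] [{'at': [280.7, 318.3], 'conf': 0.6}]
[305.74104846 300.99644891]
```

View pics/s5.png

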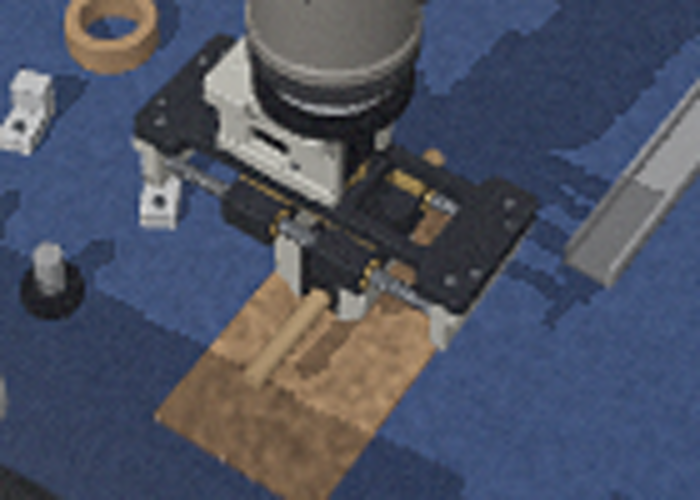

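```bash
python3 -m inch '[[[-4,2,15,0],[0,0,10,0],[0,0,4,0],[0,0,2,0],[0,0,0,0],[0,0,0,0]]]'
python3 -m inch '[[[0,0,0,0],[0,0,0,0],[0,0,0,0],[0,0,0,0],[0,0,0,0]]]' -1
python3 -m inch '[[[0,0,-10,0],[0,0,-30,0],[0,0,-50,0],[0,0,-60,0],[0,0,-50,0],[0,0,0,0]]]'
python3 -c "
from h import *
go(.566,.014,.207,1.459)
c=save('scene','s6.png',None,1);save('top','t6.png')
for k in('top','scene'):print(place_of(k,'lid_handle'),place_of(k,'dowel_mid'))
"
```

```text
time: 14.35
tool_pos: [0.6443, -0.2539, 0.0161]
tool_rot: [3.141, 0.0, 1.479]
contact_force: [0.7, -0.8, -1.0]
opening: 0.0196
time: 14.98
tool_pos: [0.6441, -0.2539, 0.0157]
tool_rot: [3.142, 0.0, 1.479]
contact_force: [0.7, -1.0, 0.1]
opening: 0.0653
time: 15.72
tool_pos: [0.6461, -0.2548, 0.2225]
tool_rot: [3.131, 0.004, 1.479]
contact_force: [-0.9, -0.4, -0.6]
opening: 0.0919
shift mm [ 258.2 -109.5   15.5] turn 0.02 op 0.0919 f [-0.9 -0.4 -0.6] t 15.725
[{'at': [176.5, 331.2], 'conf': 0.76}] [{'at': [194.0, 279.3], 'conf': 0.65}, {'at': [147.9, 425.2], 'conf': 0.58}]
[{'at': [197.8, 338.9], 'conf': 0.62}] [{'at': [292.5, 320.2], 'conf': 0.69}, {'at': [240.1, 274.0], 'conf': 0.55}]
```

Run:
```python
from h import *
np.set_printoptions(precision=4,suppress=True)
c1=read_camera('top');c2=read_camera('scene')
print(tri(c1,(176.5,331.2),c2,(197.8,338.9)))
X=np.array([np.cos(1.458),np.sin(1.458),0]);Y=np.array([-X[1],X[0],0]);C=np.array([.5352,.1694,0])
H=C+.105*X-.045*Y+[0,0,.076]
for a in(.1,.15,.2):
    P=H-X*.256*np.cos(a)+np.array([0,0,.256*np.sin(a)]); print(a,P,proj(c1,P),proj(c2,P))
im=np.vstack([cv2.resize(c2['img'][150:230,270:410],None,fx=5,fy=5,interpolation=2)]);cv2.imwrite('pics/h.png',im)
im=np.vstack([im[:260], cv2.resize(c1['img'][135:203,290:430],None,fx=5,fy=5,interpolation=2)]);cv2.imwrite('pics/h.png',im)
```

```text
(array([0.5653, 0.023 , 0.1069]), np.float64(0.003924798322838486))
0.1 [0.5631 0.0156 0.1016] [176.9804 333.7594] [200.4237 336.3971]
0.15 [0.5632 0.0172 0.1143] [176.2267 333.2369] [196.9265 336.8359]
0.2 [0.5635 0.0194 0.1269] [175.4301 332.4398] [193.2946 337.3969]
```

View pics/h.png

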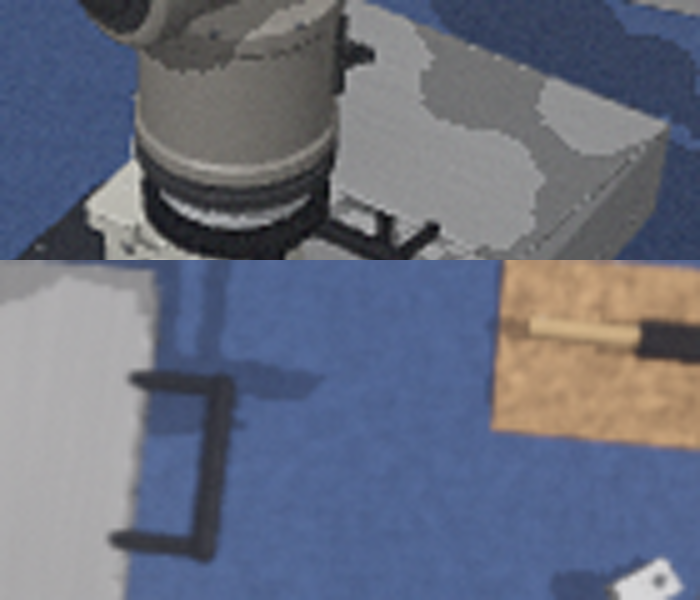

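The scene panel shows the handle partly behind the arm. The top panel shows the raised bar with its middle at (176,332), and the dowel back on the cork. The handle is near (0.564, 0.019, 0.112). Next I turn for the pinch.

```bash
python3 -m inch '[[[26,-8,-4,0.16],[26,-8,-4,0.16],[26,-8,-4,0.16],[26,-8,-4,0.16],[0,0,0,0.16],[0,0,0,0.16],[0,0,0,0.16],[0,0,0,0.16],[0,0,0,0.16],[0,0,0,0.15]]]' 0.39 10
python3 -c "
from h import *
c1=read_camera('top')
print(onz(c1,(176,332),.112))
go(.5635,.0185,.16,-.113)
"
```

```text
time: 17.38
tool_pos: [0.6475, -0.1468, 0.231]
tool_rot: [-3.141, 0.001, -0.116]
contact_force: [-0.2, -0.0, 0.3]
opening: 0.0279
[0.56410031 0.02012536 0.112     ]
shift mm [-102.2 -154.8   71. ] turn -0.009 op 0.0278 f [-0.6  0.3  0.5] t 17.425
```

```bash
python3 -m inch '[[[-25,-38,0,0],[-26,-39,0,0],[-26,-39,0,0],[-25,-39,0,0],[0,0,30,0],[0,0,20,0],[0,0,0,0],[0,0,0,0]]]'
python3 -c "
from h import *
go(.564,.019,.094,-.113)
c=save('scene','s7.png',(140,240,270,400),5);p=observe()['tool_pos'];print(p)
print(place_of('scene','lid_handle'))
go(.564,.019,.094,-.113)
"
```

```text
time: 18.42
tool_pos: [0.564, 0.0183, 0.1824]
tool_rot: [3.142, -0.001, -0.111]
contact_force: [0.1, 0.1, -0.8]
opening: 0.028
shift mm [-0.1 -0.7 88.4] turn 0.002 op 0.028 f [ 0.1  0.1 -0.8] t 18.425
[0.5641654  0.01830323 0.18262444]
[{'at': [197.4, 337.5], 'conf': 0.6}]
shift mm [-0.2 -0.7 88.7] turn 0.002 op 0.0278 f [ 0.4 -0.6 -0.7] t 18.525
```

View pics/s7.png

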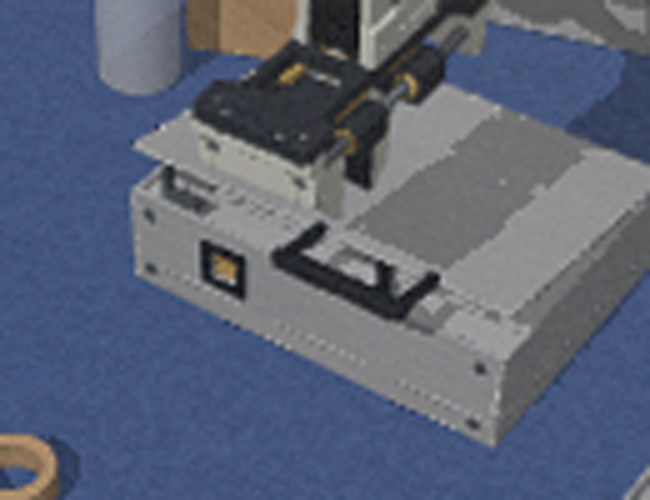

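```bash
python3 -m inch '[[[0,-0.7,20,0],[0,0,20,0],[0,0,15,0],[0,0,10,0],[0,0,0,0],[0,0,0,0]]]'; python3 -m inch '[[[0,0,8,0],[0,0,8,0],[0,0,7,0],[0,0,0,0],[0,0,0,0]]]'; python3 -m inch '[[[0,0,0,0],[0,0,0,0],[0,0,0,0],[0,0,0,0],[0,0,0,0]]]' 1 10
```

```text
time: 19.27
tool_pos: [0.5641, 0.0192, 0.1173]
tool_rot: [3.141, -0.001, -0.111]
contact_force: [-0.5, -0.6, 1.2]
opening: 0.0281
time: 19.9
tool_pos: [0.5637, 0.0192, 0.0938]
tool_rot: [3.141, -0.0, -0.111]
contact_force: [0.7, 0.6, 0.1]
opening: 0.0279
time: 20.52
tool_pos: [0.5638, 0.02, 0.0939]
tool_rot: [-3.141, -0.001, -0.111]
contact_force: [0.9, 5.3, 0.0]
opening: 0.0137
```

```bash
python3 -m inch '[[[0,-1,0,0],[0,0,0,0],[0,0,0,0]]]' 1 20
python3 - <<'E'
import numpy as np
a=np.r_[.144:1.79:25j]; s=-256*np.cos(a); z=256*np.sin(a)
for i in range(24): print(round(a[i+1],3),[0,round(-(s[i+1]-s[i]),1),round(-(z[i+1]-z[i]),1),0], end=' ')
E
```

```text
time: 20.9
tool_pos: [0.5638, 0.02, 0.0938]
tool_rot: [3.141, -0.0, -0.111]
contact_force: [0.0, 1.0, 1.7]
opening: 0.0132
0.213 [0, np.float64(-3.1), np.float64(-17.3), 0] 0.281 [0, np.float64(-4.3), np.float64(-17.0), 0] 0.35 [0, np.float64(-5.4), np.float64(-16.7), 0] 0.418 [0, np.float64(-6.6), np.float64(-16.3), 0] 0.487 [0, np.float64(-7.7), np.float64(-15.8), 0] 0.556 [0, np.float64(-8.7), np.float64(-15.2), 0] 0.624 [0, np.float64(-9.8), np.float64(-14.6), 0] 0.693 [0, np.float64(-10.7), np.float64(-13.9), 0] 0.761 [0, np.float64(-11.7), np.float64(-13.1), 0] 0.83 [0, np.float64(-12.5), np.float64(-12.3), 0] 0.898 [0, np.float64(-13.4), np.float64(-11.4), 0] 0.967 [0, np.float64(-14.1), np.float64(-10.5), 0] 1.036 [0, np.float64(-14.8), np.float64(-9.5), 0] 1.104 [0, np.float64(-15.4), np.float64(-8.4), 0] 1.173 [0, np.float64(-15.9), np.float64(-7.4), 0] 1.241 [0, np.float64(-16.4), np.float64(-6.2), 0] 1.31 [0, np.float64(-16.8), np.float64(-5.1), 0] 1.378 [0, np.float64(-17.1), np.float64(-3.9), 0] 1.447 [0, np.float64(-17.3), np.float64(-2.8), 0] 1.516 [0, np.float64(-17.5), np.float64(-1.6), 0] 1.584 [0, np.float64(-17.6), np.float64(-0.4), 0] 1.653 [0, np.float64(-17.5), np.float64(0.8), 0] 1.721 [0, np.float64(-17.4), np.float64(2.0), 0] 1.79 [0, np.float64(-17.3), np.float64(3.2), 0]
```

```bash
python3 -m inch '[[[0,-3,-17.3,0],[0,-4.3,-17,0],[0,-5.4,-16.7,0],[0,-6.6,-16.3,0],[0,-7.7,-15.8,0],[0,0,0,0],[0,0,0,0]]]'; python3 -m inch '[[[0,-8.7,-15.2,0],[0,-9.8,-14.6,0],[0,-10.7,-13.9,0],[0,-11.7,-13.1,0],[0,-12.5,-12.3,0],[0,0,0,0],[0,0,0,0]]]'
python3 -c "
from h import *
s=observe()['tool_pos'];X=np.array([.1126,.9936]);H=np.array([.5352,.1694])+.105*X
d=(s[:2]-H)@X;z=s[2]+.0188-.076;print(d,z,np.hypot(d,z),np.arctan2(z,-d))"
```

```text
time: 21.78
tool_pos: [0.5669, 0.0465, 0.1762]
tool_rot: [3.141, -0.0, -0.111]
contact_force: [3.8, 0.5, -1.5]
opening: 0.0131
time: 22.65
tool_pos: [0.5732, 0.099, 0.247]
tool_rot: [3.139, -0.003, -0.111]
contact_force: [1.8, -7.4, 5.3]
opening: 0.0135
-0.1706930556359507 0.18982093292372554 0.2552804454288876 0.8384057008959617
```

Tracking well. I'm continuing the arc.

```bash
python3 -m inch '[[[0,-13.4,-11.4,0],[0,-14.1,-10.5,0],[0,-14.8,-9.5,0],[0,-15.4,-8.4,0],[0,-15.9,-7.4,0],[0,-16.4,-6.2,0],[0,0,0,0],[0,0,0,0]]]'; python3 -m inch '[[[0,-16.8,-5.1,0],[0,-17.1,-3.9,0],[0,-17.3,-2.8,0],[0,-17.5,-1.6,0],[0,-17.6,-0.4,0],[0,0,0,0],[0,0,0,0]]]'
python3 -c "
from h import *
s=observe()['tool_pos'];X=np.array([.1126,.9936]);H=np.array([.5352,.1694])+.105*X
d=(s[:2]-H)@X;z=s[2]+.0188-.076;print(d,z,np.hypot(d,z),np.arctan2(z,-d))"
```

```text
time: 23.65
tool_pos: [0.5836, 0.1894, 0.3002]
tool_rot: [3.142, -0.003, -0.111]
contact_force: [5.1, -3.1, 4.8]
opening: 0.0134
time: 24.52
tool_pos: [0.5931, 0.2755, 0.3131]
tool_rot: [-3.141, -0.002, -0.111]
contact_force: [7.1, -0.1, 1.5]
opening: 0.0134
0.006964021235993052 0.2558612799727415 0.2559560356410158 1.598007565290576
```

```bash
python3 -m inch '[[[0,-17.5,0.8,0],[0,-17.4,2,0],[0,-14,2.6,0],[0,0,0,0],[0,0,0,0],[0,0,0,0]]]'
python3 -m inch '[[[0,-3,0.7,0],[0,0,0,0],[0,0,0,0]]]'
python3 -c "
from h import *
s=observe()['tool_pos'];X=np.array([.1126,.9936]);H=np.array([.5352,.1694])+.105*X
d=(s[:2]-H)@X;z=s[2]+.0188-.076;print(d,z,np.hypot(d,z),np.arctan2(z,-d))"
```

```text
time: 25.28
tool_pos: [0.5984, 0.3238, 0.3074]
tool_rot: [-3.141, -0.002, -0.112]
contact_force: [5.9, -0.7, 0.1]
opening: 0.0134
time: 25.65
tool_pos: [0.5988, 0.3267, 0.3068]
tool_rot: [-3.141, -0.002, -0.112]
contact_force: [6.4, -0.2, 1.2]
opening: 0.0134
0.05846056263615499 0.24961360119734766 0.25636806994328354 1.8008540353475684
```

```bash
python3 -m inch '[[[0,0,0,0],[0,0,0,0],[0,0,0,0]]]' 0.3 20; python3 -m inch '[[[0,0,-15,0],[0,0,-20,0],[0,0,-30,0],[0,40,0,0],[0,50,0,0],[0,60,0,0],[0,60,0,0],[0,60,0,0],[0,60,0,0],[0,0,0,0]]]' 
python3 -m inch '[[[-40,20,20,0],[-40,20,40,0],[-40,20,40,0],[0,0,0,0]]]' -1
python3 -c "
from h import *
c1=save('top','t8.png',(90,340,150,550),2)
c2=save('scene','s8.png',(90,350,150,490),2.3)
"
```

```text
time: 26.02
tool_pos: [0.5975, 0.3271, 0.3067]
tool_rot: [3.141, 0.001, -0.111]
contact_force: [-0.1, -0.1, 0.1]
opening: 0.0318
time: 27.28
tool_pos: [0.5607, -0.0048, 0.3721]
tool_rot: [3.141, 0.0, -0.117]
contact_force: [0.7, 0.0, 0.1]
opening: 0.0323
time: 27.78
tool_pos: [0.4295, -0.0455, 0.2679]
tool_rot: [-3.139, 0.012, -0.112]
contact_force: [1.2, -0.0, 1.1]
opening: 0.0674
```

View pics/t8.png

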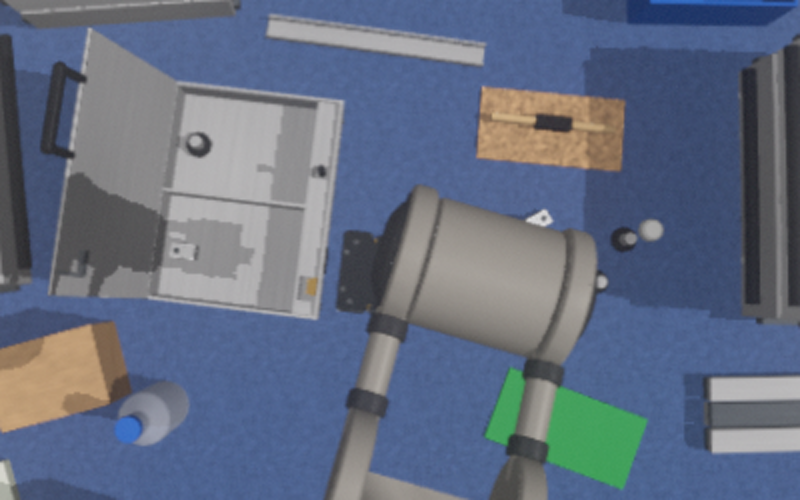

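View pics/s8.png

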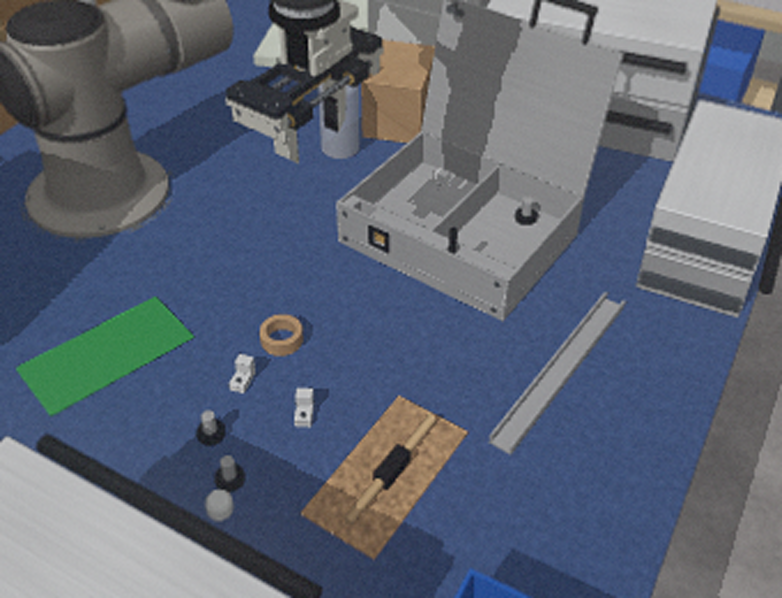

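The lid is open at its stop. The sample foot is in the far bay (bay_minus) at crop (197,145), and the sample bracket is in the near bay (bay_plus) at (182,250). The dowel is on the cork. Foot A has been knocked towards the cap: its stem is now at about (209,464) in the top view, and the cap is at (205,475). Next I fit the bracket poses.

```bash
cat > fit.py <<'E'
from h import *
from scipy.optimize import minimize
def box(x0,x1,y0,y1,z0,z1): return np.array([[x,y,z] for x in(x0,x1) for y in(y0,y1) for z in(z0,z1)])
BR=[box(-.018,.018,-.01,.01,0,.012),box(-.018,-.004,-.01,.01,0,.030)]
def fit(views,p0,z0=0):
    S=4
    obs=[]
    for c,im in views:
        r,k=proj(c,[p0[0],p0[1],z0+.015]).astype(int); w=22
        cr=cv2.resize(im[r-w:r+w,k-w:k+w],None,fx=S,fy=S,interpolation=1)
        m=((cr.min(2)>120)).astype(np.uint8)
        obs.append((c,r-w,k-w,m))
    def cost(p):
        x,y,a=p;R=np.array([[np.cos(a),-np.sin(a),0],[np.sin(a),np.cos(a),0],[0,0,1]]);t=0
        for c,r,k,m in obs:
            q=np.zeros_like(m)
            for b in BR:
                P=b@R.T+[x,y,z0]; uv=np.array([((proj(c,v)-[r,k]+.5)*S)[::-1] for v in P])
                cv2.fillConvexPoly(q,cv2.convexHull(np.round(uv*16).astype(np.int32)),1,shift=4)
            t+=1-(q&m).sum()/max(1,(q|m).sum())
        return t
    best=min((minimize(cost,[p0[0]+dx,p0[1]+dy,p0[2]+da],method="Nelder-Mead",options=dict(initial_simplex=[[p0[0]+dx,p0[1]+dy,p0[2]+da],[p0[0]+dx+.006,p0[1]+dy,p0[2]+da],[p0[0]+dx,p0[1]+dy+.006,p0[2]+da],[p0[0]+dx,p0[1]+dy,p0[2]+da+.3]])) for dx in(-.003,.003) for dy in(-.003,.003) for da in(-.15,.15)),key=lambda r:r.fun)
    return np.round(best.x,4),best.fun
E
python3 - <<'E'
from fit import *
np.set_printoptions(precision=4,suppress=True)
c1=read_camera('top');c2=read_camera('scene')
t0=cv2.imread('pics/top0.png');s0=cv2.imread('pics/scene0.png')
for n,p in{'bA':(.512,-.215,-1.03),'bB':(.417,-.207,-1.33)}.items():
    print(n,fit([(c1,t0),(c2,s0)],p),fit([(c2,c2['img'])],p), fit([(c1,t0)],p))
print('fA',tri(c1,(209.5,464.5),c2,(291.3,249.6)))
go(.512,-.215,.12,2.11)
E
```

```text
bA (array([ 0.5127, -0.2153, -1.0705]), np.float64(0.4161323364748769)) (array([ 0.5108, -0.2139, -1.072 ]), np.float64(0.1717625899280576)) (array([ 0.514 , -0.2172, -1.0719]), np.float64(0.1299524564183835))
bB (array([ 0.416 , -0.2068, -1.3581]), np.float64(0.6189165027539286)) (array([ 0.4143, -0.2063, -1.2686]), np.float64(0.3411719352351581)) (array([ 0.4163, -0.2076, -1.3408]), np.float64(0.2562125107112254))
fA (array([ 0.4881, -0.3318,  0.0294]), np.float64(0.004144970545067231))
shift mm [-182.3  -22.3  153.6] turn -2.22 op 0.0837 f [0.7 0.9 0.4] t 27.975
```

```bash
python3 -m inch '[[[0,0,0,-0.16],[0,0,0,-0.16],[0,0,0,-0.16],[0,0,0,-0.16],[0,0,0,-0.16],[0,0,0,-0.16],[0,0,0,-0.16],[0,0,0,-0.16],[0,0,0,-0.16],[0,0,0,-0.16]]]' -0.09 30;  python3 -m inch '[[[0,0,0,-0.16],[0,0,0,-0.16],[0,0,0,-0.16],[0,0,0,-0.1],[0,0,0,0]]]'
python3 -c "
from h import *
go(.5108,-.2118,.12,2.071)"
```

```text
time: 29.22
tool_pos: [0.4375, -0.0472, 0.2733]
tool_rot: [3.138, 0.001, 1.495]
contact_force: [-0.6, 0.4, -0.1]
opening: 0.0497
time: 29.85
tool_pos: [0.4371, -0.0472, 0.2731]
tool_rot: [3.14, 0.002, 2.069]
contact_force: [-0.5, -0.5, -0.1]
opening: 0.0499
shift mm [-179.8  -14.3  153.1] turn -0.002 op 0.0499 f [-0.5 -0.5 -0.1] t 29.85
```

```bash
python3 -m inch '[[[-45,-3,0,0],[-45,-4,0,0],[-45,-4,0,0],[-45,-3,30,0],[0,0,50,0],[0,0,50,0],[0,0,40,0],[0,0,40,0],[0,0,0,0],[0,0,0,0]]]'
python3 -c "
from h import *
c=save('scene','s9.png',(235,310,230,330),6)
from fit import *
print(fit([(c,c['img'])],(.5108,-.2139,-1.07)))
go(.5108,-.2118,.0065,2.071)"
```

```text
time: 31.1
tool_pos: [0.5105, -0.2128, 0.0635]
tool_rot: [3.14, 0.002, 2.068]
contact_force: [0.5, -0.1, 0.4]
opening: 0.0502
(array([ 0.5112, -0.2146, -1.0733]), np.float64(0.493751735628992))
shift mm [ 0.9  0.6 57.5] turn -0.003 op 0.0501 f [-0.  -1.  -0.1] t 31.15
```

```bash
python3 -m inch '[[[1,0.5,25,0],[0,0,20,0],[0,0,12,0],[0,0,0,0],[0,0,0,0]]]'; python3 -m inch '[[[0,0,0,0],[0,0,0,0],[0,0,0,0],[0,0,0,0],[0,0,0,0]]]' 1 40; python3 -m inch '[[[0,0,-20,0],[0,0,-40,0],[0,0,-50,0],[0,0,-40,0],[0,0,0,0],[0,0,0,0]]]'
python3 -c "
from h import *
X=np.array([np.cos(1.458),np.sin(1.458)]);Y=np.array([-X[1],X[0]]);C=np.array([.5352,.1694])
for n,a in dict(P1=(-.03,.095),P2=(-.03,.045),M1=(-.03,-.05),M2=(-.03,-.095)).items(): print(n,C+a[0]*X+a[1]*Y)
p=C+X*-.03+Y*.09
go(p[0],p[1],.15,1.458)
"
```

```text
time: 31.78
tool_pos: [0.5098, -0.2115, 0.0061]
tool_rot: [3.141, 0.002, 2.069]
contact_force: [0.3, -0.1, 0.5]
opening: 0.05
time: 32.4
tool_pos: [0.5092, -0.2111, 0.0052]
tool_rot: [3.141, 0.0, 2.069]
contact_force: [-0.3, -0.1, 1.6]
opening: 0.0194
time: 33.15
tool_pos: [0.5085, -0.2108, 0.1541]
tool_rot: [-3.141, -0.001, 2.069]
contact_force: [-0.3, 0.7, -1.3]
opening: 0.0198
P1 [0.43742698 0.15028359]
P2 [0.48710925 0.14465572]
M1 [0.58150554 0.13396278]
M2 [0.62621958 0.1288977 ]
shift mm [ 350.8 -106.2    4.1] turn 0.611 op 0.0198 f [-0.3  0.7 -1.3] t 33.15
```

```bash
python3 -m inch '[[[0,0,0,0.153],[0,0,0,0.153],[0,0,0,0.153],[0,0,0,0.152],[50,-15,0,0],[50,-15,0,0],[50,-15,0,0],[50,-15,0,0],[50,-15,0,0],[50,-15,0,0]]]'
python3 -c "
from h import *
X=np.array([np.cos(1.458),np.sin(1.458)]);Y=np.array([-X[1],X[0]]);C=np.array([.5352,.1694])
p=C+X*-.035+Y*.09
go(p[0],p[1],.07,1.458)
"
```

```text
time: 34.4
tool_pos: [0.452, 0.0986, 0.1534]
tool_rot: [-3.138, 0.001, 1.457]
contact_force: [0.6, -0.6, 0.0]
opening: 0.0192
shift mm [ 44.7 -15.3  83.4] turn -0.001 op 0.0192 f [ 0.6 -0.6  0. ] t 34.4
```

```bash
python3 -m inch '[[[45,-15,0,0],[0,0,0,0],[0,0,30,0],[0,0,30,0],[0,0,20,0],[0,0,0,0],[0,0,0,0]]]'; python3 -m inch '[[[0,0,20,0],[0,0,15,0],[0,0,6,0],[0,0,0,0],[0,0,0,0]]]'
```

```text
time: 35.28
tool_pos: [0.4439, 0.143, 0.0751]
tool_rot: [-3.141, 0.0, 1.457]
contact_force: [0.2, -0.3, 0.3]
opening: 0.0197
time: 35.9
tool_pos: [0.4442, 0.1436, 0.0347]
tool_rot: [3.14, -0.0, 1.458]
contact_force: [0.3, -0.5, -0.7]
opening: 0.0198
```

```bash
python3 -m inch '[[[0,0,4,0],[0,0,4,0],[0,0,0,0],[0,0,0,0]]]'; python3 -m inch '[[[0,0,0,0],[0,0,0,0],[0,0,0,0]]]' 0.17; python3 -m inch '[[[0,0,-15,0],[0,0,-40,0],[0,0,-60,0],[0,0,-20,0],[0,0,0,0],[0,0,0,0]]]'
python3 -c "
from h import *
c2=save('scene','s10.png');save('top','t10.png')
from fit import *
p=np.array([.4161,-.2072])-.004*np.array([np.cos(-1.345),np.sin(-1.345)])
print(p,fit([(c2,c2['img'])],(.416,-.207,-1.345)))
go(p[0],p[1],.12,-1.345+np.pi)"
```

```text
time: 36.4
tool_pos: [0.4436, 0.1435, 0.026]
tool_rot: [-3.142, 0.0, 1.458]
contact_force: [0.3, 0.5, -0.1]
opening: 0.0201
time: 36.78
tool_pos: [0.4437, 0.1435, 0.0261]
tool_rot: [3.141, 0.0, 1.458]
contact_force: [0.4, 0.3, 0.9]
opening: 0.0378
time: 37.52
tool_pos: [0.4429, 0.1434, 0.1598]
tool_rot: [-3.14, 0.001, 1.458]
contact_force: [-0.2, -0.4, -0.5]
opening: 0.0383
[ 0.41520447 -0.20330154] (array([ 0.4141, -0.2064, -1.263 ]), np.float64(0.33228840125391845))
shift mm [-331.7 -104.5   39.5] turn -0.339 op 0.038 f [-0.7  0.9 -0.1] t 37.625
```

```bash
python3 -m inch '[[[0,0,0,-0.17],[0,0,0,-0.169],[-55,-17,0,0],[-55,-17,0,0],[-55,-17,0,0],[-55,-17,0,0],[-55,-18,0,0],[-55,-18,0,0],[0,0,0,0]]]' -0.09
python3 -c "
from h import *
go(.4152,-.2033,.055,1.797)
"
```

```text
time: 38.75
tool_pos: [0.4154, -0.2047, 0.1598]
tool_rot: [-3.14, -0.0, 1.791]
contact_force: [0.2, 0.9, 0.5]
opening: 0.0504
shift mm [1.400e+00 1.000e-01 1.048e+02] turn -0.006 op 0.0504 f [0.2 0.9 0.5] t 38.75
```

```bash
python3 -m inch '[[[1.5,0,35,0],[0,0,40,0],[0,0,40,0],[0,0,25,0],[0,0,10,0],[0,0,2,0],[0,0,0,0],[0,0,0,0]]]'; python3 -m inch '[[[0,0,0,0],[0,0,0,0],[0,0,0,0],[0,0,0,0],[0,0,0,0]]]' 1 40; python3 -m inch '[[[0,0,-20,0],[0,0,-40,0],[0,0,-50,0],[0,0,-40,0],[0,0,0,0],[0,0,0,0]]]'
python3 -c "
from h import *
X=np.array([np.cos(1.458),np.sin(1.458)]);Y=np.array([-X[1],X[0]]);C=np.array([.5352,.1694])
p=C+X*.0+Y*.045
go(p[0],p[1],.07,1.458)
c=save('scene','x.png');c1=save('top','x1.png')
print(place_of('top','bracket_sample_mid'),place_of('scene','bracket_sample_mid'))
"
```

```text
time: 39.75
tool_pos: [0.4164, -0.2002, 0.0098]
tool_rot: [3.14, 0.001, 1.797]
contact_force: [0.2, 0.6, 0.7]
opening: 0.0496
time: 40.38
tool_pos: [0.4159, -0.1999, 0.0091]
tool_rot: [-3.142, 0.0, 1.797]
contact_force: [-0.4, -0.4, 1.1]
opening: 0.0197
time: 41.12
tool_pos: [0.4154, -0.1996, 0.1583]
tool_rot: [-3.141, -0.001, 1.797]
contact_force: [-0.1, 0.5, -1.3]
opening: 0.0196
shift mm [380.1  32.5  88.3] turn 0.339 op 0.0196 f [-0.1  0.5 -1.3] t 41.125
[{'at': [237.3, 386.2], 'conf': 0.64}, {'at': [213.2, 238.7], 'conf': 0.56}] [{'at': [167.2, 343.3], 'conf': 0.37}]
```

```bash
python3 -m inch '[[[0,0,0,0.17],[0,0,0,0.169],[54,4.5,0,0],[54,4.5,0,0],[54,4.5,0,0],[54,4.5,0,0],[54,4.5,0,0],[54,5,0,0],[54,5,0,0],[0,0,0,0]]]'
python3 -c "
from h import *
X=np.array([np.cos(1.458),np.sin(1.458)]);Y=np.array([-X[1],X[0]]);C=np.array([.5352,.1694])
p=C+X*.0+Y*.045
go(p[0],p[1],.0305,1.458)
"
```

```text
time: 42.58
tool_pos: [0.4906, 0.1753, 0.1579]
tool_rot: [-3.14, -0.0, 1.462]
contact_force: [-0.4, -0.3, -0.7]
opening: 0.0194
shift mm [-8.000e-01 -1.000e-01  1.274e+02] turn 0.004 op 0.0194 f [-0.4 -0.3 -0.7] t 42.575
```

```bash
python3 -m inch '[[[0,0,35,0],[0,0,40,0],[0,0,30,0],[0,0,15,0],[0,0,5,0],[0,0,0,0],[0,0,0,0]]]'; python3 -m inch '[[[0,0,2,0],[0,0,0,0],[0,0,0,0]]]'
```

```text
time: 43.45
tool_pos: [0.4915, 0.1721, 0.035]
tool_rot: [3.14, -0.0, 1.458]
contact_force: [-0.2, -0.2, -0.6]
opening: 0.0199
time: 43.82
tool_pos: [0.4909, 0.1721, 0.0321]
tool_rot: [3.141, 0.0, 1.458]
contact_force: [0.1, -0.1, -0.4]
opening: 0.0195
```

```bash
python3 -m inch '[[[0,0,0,0],[0,0,0,0],[0,0,0,0]]]' 0.17; python3 -m inch '[[[0,0,-15,0],[0,0,-40,0],[0,0,-60,0],[-50,0,-20,0],[-50,0,0,0],[-50,0,0,0],[-50,0,0,0],[0,0,0,0]]]'
python3 -c "
from h import *
c1=save('top','t11.png',(90,340,150,550),2);c2=save('scene','s11.png')
S=cv2.resize(c2['img'][240:330,200:350],None,fx=5,fy=5,interpolation=2);cv2.imwrite('pics/s11c.png',S)
"
```

```text
time: 44.2
tool_pos: [0.4908, 0.172, 0.032]
tool_rot: [3.142, 0.0, 1.458]
contact_force: [0.2, -0.4, -0.0]
opening: 0.0378
time: 45.2
tool_pos: [0.4682, -0.0294, 0.1681]
tool_rot: [3.14, 0.001, 1.453]
contact_force: [0.6, 0.5, -0.4]
opening: 0.0376
```

View pics/t11.png

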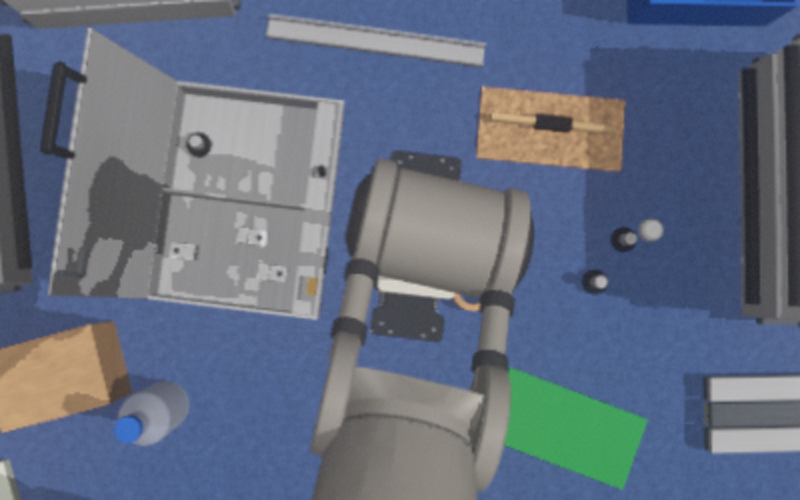

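Both brackets stand in the near bay with the sample, at (258,238) and (278,273). The feet on the table are at crop (625,240) and (596,282). I'm now refining the stem positions.

Run:
```python
from h import *
np.set_printoptions(precision=4,suppress=True)
c1=read_camera('top');c2=read_camera('scene')
def blob(c,at,thr=95,w=6):
    r,k=map(int,at);S=4
    g=cv2.resize(c['img'][r-w:r+w+1,k-w:k+w+1].min(2),None,fx=S,fy=S,interpolation=1)
    n,l,st,ce=cv2.connectedComponentsWithStats((g>thr).astype(np.uint8))
    out=[]
    for i in range(1,n): out.append(([r-w+(ce[i][1]+.5)/S-.5,k-w+(ce[i][0]+.5)/S-.5],int(st[i][4]/16)))
    return g.max(),out
for n,a,b in(('fA',(209.5,464.5),(291,249.6)),('fB',(231,450),(273,241))):
    print(n,blob(c1,a),blob(c2,b))
    print(tri(c1,a,c2,b),onz(c1,a,.036))
```

```text
fA (np.uint8(137), [([np.float64(204.734375), np.float64(469.953125)], 5), ([np.float64(208.80747767857142), np.float64(464.85825892857144)], 28)]) (np.uint8(121), [([np.float64(290.55652454780363), np.float64(248.30200258397932)], 24), ([np.float64(294.75), np.float64(248.125)], 0), ([np.float64(297.145), np.float64(249.135)], 1)])
(array([ 0.488 , -0.3315,  0.0303]), np.float64(0.004099309919202644)) [ 0.486  -0.3308  0.036 ]
fB (np.uint8(178), [([np.float64(230.48934426229508), np.float64(450.0627049180328)], 38)]) (np.uint8(160), [([np.float64(272.12537313432836), np.float64(240.02238805970148)], 41)])
(array([ 0.4313, -0.2927,  0.0255]), np.float64(0.0038990164273567367)) [ 0.4296 -0.2907  0.036 ]
```

View pics/s11c.png

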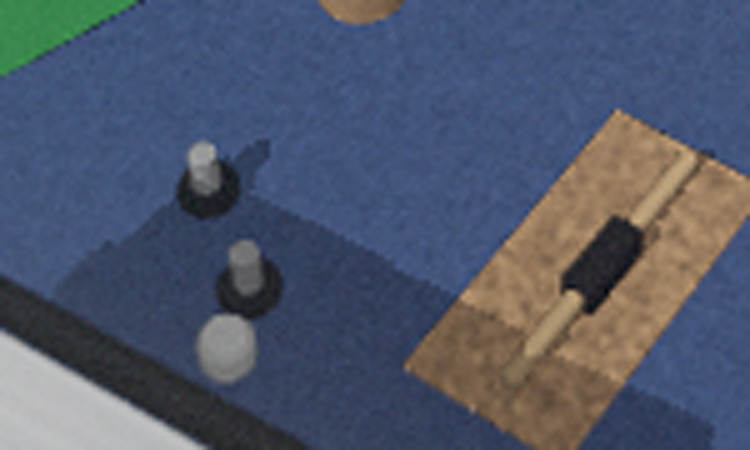

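```bash
python3 - <<'E'
from h import *
np.set_printoptions(precision=4,suppress=True)
c1=read_camera('top');c2=read_camera('scene')
for n,a,b,d in(('fA',(208.8,464.9),(290.6,248.6),(297,249.6)),('fB',(230.5,450.06),(272.1,240.2),(277.6,241.6))):
    print(n,onz(c1,a,.032),onz(c2,b,.024),onz(c2,d,.008))
E
python3 -c "
from h import *
go(.431,-.291,.10,1.48)"
```

```text
fA [ 0.4881 -0.3333  0.032 ] [ 0.4836 -0.3274  0.024 ] [ 0.4894 -0.3339  0.008 ]
fB [ 0.431  -0.2921  0.032 ] [ 0.4285 -0.2896  0.024 ] [ 0.4338 -0.2936  0.008 ]
shift mm [-267.8  -13.1   67.2] turn -0.02 op 0.0381 f [-0.2  0.8  0.5] t 45.5
```

```bash
python3 -m inch '[[[-53,-2.5,0,-0.02],[-54,-2.5,0,0],[-54,-2.5,0,0],[-54,-2.5,10,0],[-54,-3,20,0],[0,0,35,0],[0,0,0,0],[0,0,0,0]]]' 0
python3 -c "
from h import *
go(.431,-.292,.015,1.48)
c2=save('scene','x.png');print(place_of('scene','foot1_mid'),proj(c2,(.431,-.292,.018)))"
```

```text
time: 46.5
tool_pos: [0.4302, -0.2926, 0.103]
tool_rot: [3.141, 0.001, 1.48]
contact_force: [0.5, -0.3, 0.4]
opening: 0.046
shift mm [ 0.6  0.8 88. ] turn -0.0 op 0.046 f [ 0.5 -0.3  0.4] t 46.5
[{'at': [191.9, 315.4], 'conf': 0.51}, {'at': [273.8, 241.9], 'conf': 0.47}] [274.47795146 240.67805424]
```

```bash
python3 -m inch '[[[0.5,1,30,0],[0,0,30,0],[0,0,18,0],[0,0,9,0],[0,0,0,0],[0,0,0,0]]]'; python3 -m inch '[[[0,0,0,0],[0,0,0,0],[0,0,0,0],[0,0,0,0],[0,0,0,0]]]' 1 40; python3 -m inch '[[[0,0,-20,0],[0,0,-40,0],[0,0,-50,0],[0,0,-40,0],[0,0,0,0],[0,0,0,0]]]'
python3 -c "
from h import *
X=np.array([np.cos(1.458),np.sin(1.458)]);Y=np.array([-X[1],X[0]]);C=np.array([.5352,.1694])
p=C+X*.0+Y*-.05
go(p[0],p[1],.16,1.458)
"
```

```text
time: 47.35
tool_pos: [0.431, -0.2931, 0.016]
tool_rot: [3.14, 0.001, 1.478]
contact_force: [0.5, -0.5, -0.7]
opening: 0.0459
time: 47.98
tool_pos: [0.4304, -0.2928, 0.0151]
tool_rot: [3.141, 0.0, 1.478]
contact_force: [-0.1, 1.1, 1.5]
opening: 0.0147
time: 48.72
tool_pos: [0.4299, -0.2923, 0.1642]
tool_rot: [-3.14, -0.001, 1.478]
contact_force: [-0.6, 1.0, -0.3]
opening: 0.0148
shift mm [470.7 102.7   4.2] turn 0.02 op 0.0148 f [-0.6  1.  -0.3] t 48.725
```

```bash
python3 -m inch '[[[59,13,0,0.02],[59,13,0,0],[59,13,0,0],[59,13,0,0],[59,13,0,0],[59,13,0,0],[59,12,0,0],[58,12,0,0],[0,0,0,0],[0,0,0,0]]]'
python3 -c "
from h import *
X=np.array([np.cos(1.458),np.sin(1.458)]);Y=np.array([-X[1],X[0]]);C=np.array([.5352,.1694])
p=C+X*.0+Y*-.05
go(p[0],p[1],.037,1.458)
"
```

```text
time: 49.98
tool_pos: [0.5826, 0.1639, 0.163]
tool_rot: [-3.138, 0.001, 1.459]
contact_force: [0.4, 0.0, -0.5]
opening: 0.0147
shift mm [1.00e-01 2.30e+00 1.26e+02] turn 0.001 op 0.0147 f [ 0.4  0.  -0.5] t 49.975
```

```bash
python3 -m inch '[[[0,2,35,0],[0,0,40,0],[0,0,30,0],[0,0,15,0],[0,0,4,0],[0,0,0,0],[0,0,0,0]]]'; python3 -m inch '[[[0,0,2,0],[0,0,0,0],[0,0,0,0]]]'
```

```text
time: 50.85
tool_pos: [0.5864, 0.1639, 0.0422]
tool_rot: [3.139, -0.0, 1.458]
contact_force: [0.7, -0.3, -1.1]
opening: 0.0148
time: 51.22
tool_pos: [0.5857, 0.1639, 0.0391]
tool_rot: [3.141, 0.0, 1.458]
contact_force: [1.3, 0.7, -1.0]
opening: 0.0149
```

```bash
python3 -m inch '[[[0,0,3,0],[0,0,0,0],[0,0,0,0]]]'; python3 -m inch '[[[0,0,0,0],[0,0,0,0],[0,0,0,0]]]' 0.2; python3 -m inch '[[[0,0,-20,0],[0,0,-40,0],[0,0,-60,0],[-50,0,0,0],[-50,0,0,0],[-50,0,0,0],[-50,0,0,0],[-50,0,0,0],[0,0,0,0]]]'
python3 -c "
from h import *
c2=save('scene','s12.png');c1=save('top','t12.png')
for k in('top','scene'):print([(d['at'],d['conf']) for d in place_of(k,'foot1_mid')],[(d['at'],d['conf']) for d in place_of(k,'capnut')])
print(proj(c1,(.4875,-.332,.018)),proj(c2,(.4875,-.332,.018)))
go(.4875,-.332,.1,1.48)"
```

```text
time: 51.6
tool_pos: [0.5856, 0.1639, 0.0359]
tool_rot: [-3.142, 0.0, 1.458]
contact_force: [-0.3, 0.6, -0.6]
opening: 0.0149
time: 51.98
tool_pos: [0.5857, 0.1639, 0.0361]
tool_rot: [3.141, 0.0, 1.458]
contact_force: [0.2, -1.1, -0.2]
opening: 0.0356
time: 53.1
tool_pos: [0.5571, -0.0878, 0.1561]
tool_rot: [3.141, 0.001, 1.453]
contact_force: [0.4, 1.1, -0.1]
opening: 0.0365
[([173.0, 276.9], 0.44)] [([206.9, 472.6], 0.42)]
[([180.0, 380.5], 0.75), ([187.8, 361.6], 0.5)] [([310.3, 246.1], 0.58)]
[209.30212891 462.70117966] [293.89269822 249.02726865]
shift mm [-254.1  -47.2   56. ] turn -0.02 op 0.0367 f [-0.1 -0.7 -0.4] t 53.4
```

```bash
python3 -m inch '[[[-50,-9,0,-0.02],[-51,-9,0,0],[-51,-9,0,0],[-51,-10,10,0],[-51,-10,20,0],[0,0,26,0],[0,0,0,0],[0,0,0,0]]]' 0.05
python3 -c "
from h import *
go(.4875,-.332,.015,1.48)
c2=save('scene','s13.png',(250,325,200,300),6)"
```

```text
time: 54.4
tool_pos: [0.487, -0.3321, 0.1009]
tool_rot: [3.141, 0.001, 1.479]
contact_force: [0.0, -0.2, 0.2]
opening: 0.0436
shift mm [ 0.1  0.5 85.9] turn -0.001 op 0.0436 f [ 0.  -0.2  0.2] t 54.4
```

View pics/s13.png

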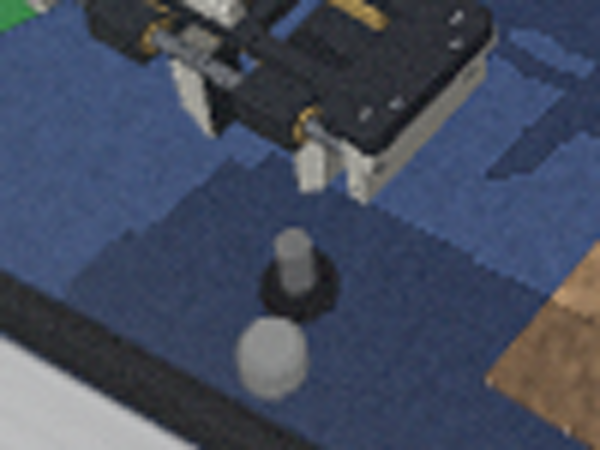

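The foot stands alone below the jaws and the cap is clear of the fingers. I'm going down.

```bash
python3 -m inch '[[[0,0.5,30,0],[0,0,30,0],[0,0,17,0],[0,0,8,0],[0,0,0,0],[0,0,0,0]]]'; python3 -m inch '[[[0,0,0,0],[0,0,0,0],[0,0,0,0],[0,0,0,0],[0,0,0,0]]]' 1 40; python3 -m inch '[[[0,0,-20,0],[0,0,-40,0],[0,0,-50,0],[0,0,-40,0],[0,0,0,0],[0,0,0,0]]]'
python3 -c "
from h import *
X=np.array([np.cos(1.458),np.sin(1.458)]);Y=np.array([-X[1],X[0]]);C=np.array([.5352,.1694])
p=C+X*-.035+Y*-.095
go(p[0],p[1],.16,1.458)
"
```

```text
time: 55.2
tool_pos: [0.4872, -0.3333, 0.016]
tool_rot: [3.14, 0.001, 1.478]
contact_force: [0.3, -0.0, -0.4]
opening: 0.0439
time: 55.82
tool_pos: [0.4867, -0.3329, 0.0152]
tool_rot: [3.141, 0.0, 1.478]
contact_force: [0.3, 0.6, 2.1]
opening: 0.015
time: 56.58
tool_pos: [0.486, -0.3324, 0.164]
tool_rot: [-3.14, -0.001, 1.478]
contact_force: [-0.7, 0.1, -0.6]
opening: 0.0148
shift mm [469.1  87.4   4. ] turn 0.02 op 0.0148 f [-0.7  0.1 -0.6] t 56.575
```

```bash
python3 -m inch '[[[58,11,0,0.02],[58,11,0,0],[59,11,0,0],[59,11,0,0],[59,11,0,0],[59,11,0,0],[59,11,0,0],[58,10,0,0],[0,0,0,0],[0,0,0,0]]]'
python3 -c "
from h import *
X=np.array([np.cos(1.458),np.sin(1.458)]);Y=np.array([-X[1],X[0]]);C=np.array([.5352,.1694])
p=C+X*-.035+Y*-.095
go(p[0],p[1],.036,1.458)
"
```

```text
time: 57.82
tool_pos: [0.6238, 0.1235, 0.163]
tool_rot: [-3.138, 0.001, 1.459]
contact_force: [1.1, 0.1, -0.8]
opening: 0.0148
shift mm [  0.7   1.8 127. ] turn 0.001 op 0.0148 f [ 1.1  0.1 -0.8] t 57.825
```

```bash
python3 -m inch '[[[0,2,35,0],[0,0,40,0],[0,0,30,0],[0,0,15,0],[0,0,4,0],[0,0,0,0],[0,0,0,0]]]'; python3 -m inch '[[[0,0,3,0],[0,0,0,0],[0,0,0,0]]]'
```

```text
time: 58.7
tool_pos: [0.6276, 0.1235, 0.0423]
tool_rot: [3.139, -0.0, 1.458]
contact_force: [-0.4, -0.8, 0.1]
opening: 0.0149
time: 59.08
tool_pos: [0.6268, 0.1235, 0.0381]
tool_rot: [3.142, 0.0, 1.458]
contact_force: [-0.2, -0.5, -0.2]
opening: 0.0151
```

```bash
python3 -m inch '[[[0,0,2,0],[0,0,0,0],[0,0,0,0]]]'; python3 -m inch '[[[0,0,0,0],[0,0,0,0],[0,0,0,0]]]' 0.25; python3 -m inch '[[[0,0,-20,0],[0,0,-40,0],[0,0,-60,0],[-50,0,-20,0],[-50,0,-20,0],[-50,50,0,0],[-50,50,0,0],[-50,50,0,0],[0,0,0,0]]]'
python3 -m inch '[[[-50,30,0,0],[-50,30,0,0],[-50,30,0,0],[-50,30,0,0],[0,0,0,0],[0,0,0,0]]]'
python3 -c "
from h import *
np.set_printoptions(precision=4,suppress=True)
print(observe()['tool_pos'])
c1=read_camera('top');c2=read_camera('scene')
a=cv2.resize(c1['img'][90:290,200:480],(784,560));b=cv2.resize(c2['img'][100:330,210:490],(782,642))
cv2.imwrite('pics/end.png',np.hstack([cv2.resize(a,(400,286)),cv2.resize(b,(400,329))[:286]]))
cv2.imwrite('pics/end.png',np.hstack([cv2.resize(c1['img'][120:260,210:350],(400,400),interpolation=2),cv2.resize(c2['img'][90:330,200:440],(400,400),interpolation=2)]))
for k in('top','scene'):print([(d['at'],d['conf']) for d in place_of(k,'dowel_mid')])
"
```

```text
time: 59.45
tool_pos: [0.6267, 0.1235, 0.0359]
tool_rot: [-3.142, 0.0, 1.458]
contact_force: [0.1, -0.5, 0.1]
opening: 0.0152
time: 59.82
tool_pos: [0.6268, 0.1235, 0.0361]
tool_rot: [3.141, 0.0, 1.458]
contact_force: [0.8, 0.7, 0.2]
opening: 0.0339
time: 60.95
tool_pos: [0.7332, -0.1272, 0.1928]
tool_rot: [-3.14, 0.001, 1.453]
contact_force: [-1.3, 0.1, -0.8]
opening: 0.0344
time: 61.7
tool_pos: [0.7944, -0.3107, 0.1862]
tool_rot: [3.112, 0.007, 1.459]
contact_force: [-0.1, 0.4, 1.5]
opening: 0.0343
[ 0.7944 -0.3107  0.1862]
[([148.1, 427.7], 0.52)]
[([291.0, 318.8], 0.66)]
```

View pics/end.png

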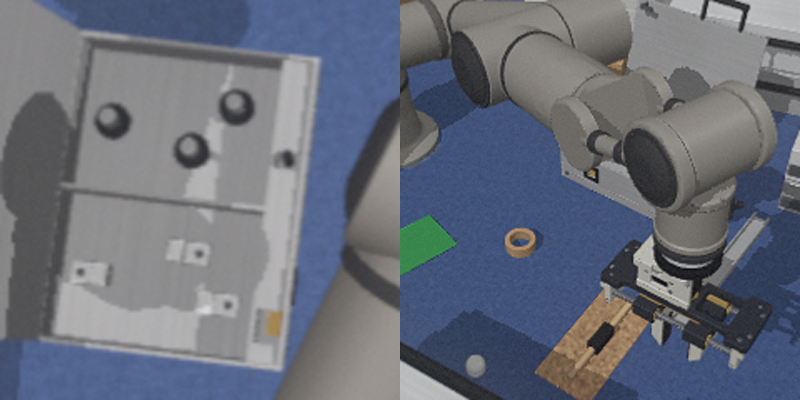

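The top panel shows three feet in the far bay and three brackets in the near bay, all standing. The lid is open, the dowel's grip is on the cork pad, and the tape and cap are where they were. I'm handing in.

```bash
python3 -m inch '[[[0,-20,-20,0],[0,0,0,0],[0,0,0,0]]]'; python3 -c "
from cell import *
print(observe()['qvel'].round(3)); print(hand_in())"
```

```text
time: 62.28
tool_pos: [0.7747, -0.3091, 0.2072]
tool_rot: [3.109, 0.009, 1.458]
contact_force: [-0.4, 0.2, 0.1]
opening: 0.0343
[-0.002  0.026 -0.021 -0.001 -0.001  0.   ]
the job is handed in; nothing more can be done
None
```

The job is done and handed in at about 62 s of robot time; it gave no verdict. I released the latch with the dowel, laid the dowel back on the cork rest, and swung the lid open to its stop at about 1.80 rad. I then put the two brackets in bay_plus and the two feet in bay_minus, each beside the sample of its kind.

**Last checks:** the final pictures show three brackets in one bay and three feet in the other, all standing. The lid is open, and the dowel's grip is well within the cork pad. The tape and cap are where they were, and the robot touches nothing.

**What did not go to plan:**
- **Foot knocked:** one foot was knocked a few centimetres toward the white cap during the run. I measured it again before picking it up.
- **Dowel released high:** I let the dowel go about 8 mm above the pad because the arm lagged its commands. It dropped but stayed in place.
- **Wrong retreat direction:** my last retreat went toward +x to the edge of the arm's reach, with nothing touched. The arm ended tilted about 0.03 rad.
- **Network disagreements:** the networks sometimes gave false hits for the dowel, bracket and foot, which I settled from the pictures.

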